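# Pack the sample-preparation caddy

## Task

Pack the grey caddy for the next sample run: stand the red-capped amber vial upright in the red holder and the blue-capped white vial upright in the blue holder, and nest the two loose round white dishes squarely, one in the other, on the round dish that already stands in the caddy, leaving that dish in its place. The purple-capped amber vial and the square white dish do not belong to the set: leave them standing where they are.

Things in the scene. Friction and masses are not known exactly. Their poses are not given: they have to be found in the camera images.
- caddy: shallow grey tray, fixed, 130 mm wide (x), 300 mm long (y), rim 14 mm high, floor 3 mm thick, grips at both ends. Origin: centre of the underside, z up. Three places along its y, about -95, 0 and +95 mm, carry the two holders and the standing dish in any order. Close the fingers along its x. A tall post, 0.67 m ahead and 0.24 m right of the robot, stands beyond: pass on its near side.
- red_holder: red open round cup fixed to the caddy's floor, 48 mm across and 12 mm high outside, mouth 42 mm across, its inner floor 3 mm above its origin. Origin: centre of the underside, z up. It may be in any of the caddy's three places.
- blue_holder: blue open round cup fixed to the caddy's floor, 48 mm across and 12 mm high outside, mouth 42 mm across, its inner floor 3 mm above its origin. Origin: centre of the underside, z up. It may be in any of the caddy's three places.
- base_dish: round white dish, loose on the caddy's floor. Tapered foot 34 mm across, 42 mm at 14 mm up; from 14 to 34 mm a straight collar 52 mm across (grip it there), mouth 45 mm, hollow 17 mm deep. A foot drops into the mouth of the dish below until the collar rests on its rim: each nested dish stands 20 mm above the one under it. Origin: centre of underside, z up. About 60 g.
- round_dish_a: loose round white porcelain dish on the worktop, the same as base_dish (see there for shape, nesting and grip): 52 mm across, 34 mm tall. Origin: centre of the underside, z up.
- round_dish_b: the other loose round white porcelain dish on the worktop, the same as round_dish_a.
- square_dish: look-alike: square white porcelain dish, 52 x 52 mm, 34 mm tall, on a 36 mm square foot; it does not nest in a round one. Origin: centre of the underside, z up.
- red_vial: amber vial with a red cap, 26 mm across up to 38 mm, cap 22 mm across above, 49 mm tall, about 30 g. Origin: centre of the underside, z up.
- blue_vial: white vial with a blue cap, 26 mm across up to 38 mm, cap 22 mm across above, 49 mm tall, about 30 g. Origin: centre of the underside, z up.
- purple_vial: look-alike: amber vial with a purple cap, 26 mm across up to 38 mm, cap 22 mm across above, 49 mm tall, about 30 g. Origin: centre of the underside, z up.
There are look-alikes about, which are no part of the job. Leave any pink look-alike of the round_dish_b alone.

How it is judged:
At the end, for the whole second after the job is handed in: Each vial upright on its holder's floor (12 mm of centre); both round dishes nested on the caddy's dish, 20 and 40 mm above it (4 mm; axes within 7 mm), which is within 20 mm of its start; purple-capped vial and square dish within 30 mm of theirs; all upright (0.1 rad) and at rest (horizontal distance between red_vial and red_holder below 0.012 m and z of red_vial in the frame of red_holder between 0 and 0.006 m and angle between each of red_vial, blue_vial, round_dish_a, round_dish_b, base_dish, purple_vial, square_dish's own z axis and vertical below 0.1 rad and linear speed of each of red_vial, blue_vial, round_dish_a, round_dish_b, base_dish, purple_vial, square_dish below 0.02 m/s and angular speed of each of red_vial, blue_vial, round_dish_a, round_dish_b, base_dish, purple_vial, square_dish below 0.6 rad/s and horizontal distance between blue_vial and blue_holder below 0.012 m and z of blue_vial in the frame of blue_holder between 0 and 0.006 m and horizontal distance between each of round_dish_a, round_dish_b and base_dish below 0.007 m and distance of base_dish from where it was at the start of the episode below 0.02 m and ((z of round_dish_a in the frame of base_dish between 0.016 and 0.024 m and z of round_dish_b in the frame of base_dish between 0.036 and 0.044 m) or (z of round_dish_b in the frame of base_dish between 0.016 and 0.024 m and z of round_dish_a in the frame of base_dish between 0.036 and 0.044 m)) and distance of each of purple_vial, square_dish from where it was at the start of the episode below 0.03 m); the robot touches nothing.
It fails at once if the purple-capped vial is moved more than 30 mm or knocked over (distance of purple_vial from where it was at the start of the episode above 0.03 m or angle between purple_vial's own z axis and vertical above 0.6 rad).
It fails at once if the square dish is moved more than 30 mm or knocked over (distance of square_dish from where it was at the start of the episode above 0.03 m or angle between square_dish's own z axis and vertical above 0.6 rad).
It also fails if it takes over 128 s, if anything falls off the work surface, if the arm or the gripper's body presses on something with over 40 N, if the wrist force passes 120 N, or if a joint passes its speed limit or range.

## Robot

A 6-joint arm with a two-finger parallel gripper is mounted at the origin on a cart in front of the work surface, level with it; the furniture and walls round the work are solid. World frame = base frame: x ahead of the robot, y to its left, z up, the work surface at z = 0. Lengths are in m, angles in rad, forces in N, time in s.
With the tool pointing down it reaches from about 0.275 to 0.85 m from the base axis. Payload 5.2 kg.
Tool frame: the origin (TCP) lies at the very end of the fingers, on their centre line; the grasp point (between the pads) lies arm.grip_point_offset behind it (arm.grip_point_offset is the distance from the TCP to the grasp point, in m); z points along the fingers, y is the line along which they close (so a half turn about z gives the same grasp; the last joint's range is limited). The gripper opens to 85 mm and grips with 20 to 120 N. Pads are 22 mm wide; open, the fingers measure 114 mm over their backs; the gripper's body (76 mm by 85 mm) begins 54 mm behind the grasp point. The pads swing forward as they close: fully open they stand 13 mm farther back than shut.
Start: joints at [-1.359, 0.259, 1.535, -0, 1.348, -0.203], TCP at [0.222, -0.503, 0.231] pointing down, gripper open.
Joint ranges: [-3.14, 3.14], [-0.91, 2.08], [0.19, 2.58], [-1.22, 4.36], [0.22, 2.71], [-3.12, 3.12]. Speed limits (rad/s): [2.57, 2.57, 3.14, 3.14, 3.14, 3.14].

## Interface

Orientations are given as [roll, pitch, yaw] about the fixed x, y, z axes, in that order (R = Rz(yaw) Ry(pitch) Rx(roll)).
In Python, from workcell import arm gives the robot as it stands.
- The arm moves only by the tool play_rows, never from a script. Its argument "moves" is a list of rows, each an object with "travel": the shift along the world's x, y, z in cm, a list of three; "twist": the turn, a rotation vector about the world's x, y, z in degrees, a list of three; "claw": the opening, from -1 (shut) to 1 (fully open). In form: [{"travel": [tx, ty, tz], "twist": [wx, wy, wz], "claw": claw}, ...]. A call has 1 to 8 rows; each row shifts and turns the commanded pose from where the row before left it; what a row does not reach is not made up. A row lasts 1/10 s, in which the tool goes at most 50 mm and 8.59 degrees, less where a joint would pass 70% of its speed; a pose out of reach is approached as far as the arm can. A call with a gripper value outside its range is refused whole. The fingers move at their own pace and stop on an object; "squeeze" is the grip in N (left out, the last holds). Time passes only in rows, so rows that do not move let the fingers close. It gives the time, the measured TCP pose, the force, the opening and the grip force at its end, in the units of the state.
- arm.state(): the state, without advancing time (a new reading comes with each control period).
- arm.camera(name): name is "scene" or "top"; returns the picture (480x640x3 uint8, blue, green, red); there is no depth.
- arm.calibration(name): a dict with "camera_matrix" (3x3 intrinsics, pixels), "T" (4x4, takes a point from camera to world coordinates). Camera axes: x right, y down, z forward; pixel columns grow to the right and rows downward; lengths in m; the calibration is good to about 2 mm. A picture is of the moment at which its call begins. calibration takes no time and is no camera call.
- arm.finish_job(): hands the job in; it is judged then, once.
The state is a dict: "clock": time; "qpos": joint angles; "joint_velocities": joint speeds; "tau": joint torques, N m; "ee_pos": TCP position; "ee_rot": TCP orientation; "force": force on the tool from outside, world axes, zero at the start; "ft_torque": the same for the moment, N m; "grip_width": finger opening in m; "grip_force": force on a finger pad.
Only numpy, scipy, OpenCV 4.12 (cv2) and the standard library are available. Lean on these libraries where they do the work, as an engineer would, in place of code of your own. Each camera call takes 0.05 s, during which the arm holds its last target. There are 200 camera calls.

## Working session

There is one attempt and no reset: what is moved stays moved. The work goes in short steps, Python scripts to look and compute and a tool call to move; the robot and the scene stay as the last step left them, time stands still between calls to the robot, and variables do not carry over. Pictures are saved under pics/ and viewed, at most 14 in all, crops included, and the job is handed in when it is done.

Besides the shell and the picture viewer there is one more tool, called after ">>>" in YAML: its name, and indented under it one key for each argument. play_rows: Moves the arm, as the interface text tells. Its arguments: {"type":"object","properties":{"moves":{"type":"array","items":{"type":"object","properties":{"travel":{"type":"array","items":{"type":"number"}},"twist":{"type":"array","items":{"type":"number"}},"claw":{"type":"number"}}}},"squeeze":{"type":"number"}},"required":["moves"]}

```bash
mkdir -p pics; ls
python3 - <<'E'
from workcell import arm
import cv2
for n in("scene","top"):
    cv2.imwrite(f"pics/{n}0.png",arm.camera(n)); c=arm.calibration(n); print(n,c["camera_matrix"],c["T"])
print(arm.state(),arm.grip_point_offset)
E
```

```text
pics
scene [[521.7397243    0.         318.28954159]
 [  0.         521.7397243  231.96532039]
 [  0.           0.           1.        ]] [[-0.82499912 -0.29744324  0.48052468 -0.030514  ]
 [-0.56492405  0.41087943 -0.71556894  0.74077591]
 [ 0.01540344 -0.86180369 -0.50700801  0.56638136]
 [ 0.          0.          0.          1.        ]]
top [[470.004286     0.         323.13450354]
 [  0.         470.004286   233.77778801]
 [  0.           0.           1.        ]] [[ 0.01586335 -0.98725523  0.15835234  0.27844636]
 [-0.99977123 -0.01793401 -0.0116558   0.01041826]
 [ 0.01434714 -0.15813122 -0.98731387  1.09166493]
 [ 0.          0.          0.          1.        ]]
{'clock': 0.1, 'qpos': array([-1.35882761e+00,  2.59293635e-01,  1.53600461e+00, -5.66791039e-06,
        1.34802963e+00, -2.02833762e-01]), 'joint_velocities': array([ 0.00053466, -0.00025886, -0.0035008 ,  0.00013681,  0.00126126,
        0.00045447]), 'tau': array([ 2.64956434e-03, -4.46964240e+01, -2.91249776e+01, -3.26890349e-04,
        6.19454164e-03,  2.29285774e-05]), 'ee_pos': array([ 0.22155051, -0.50285849,  0.23053276]), 'ee_rot': array([-3.13989189e+00, -3.44140270e-04,  4.14803439e-01]), 'force': array([-0.43225726, -0.2607858 , -0.42502681]), 'ft_torque': array([ 0.0180532 , -0.01210707, -0.05019726]), 'grip_force': 0.0, 'grip_width': 0.08494658625449732} 0.0187
```

View pics/top0.png

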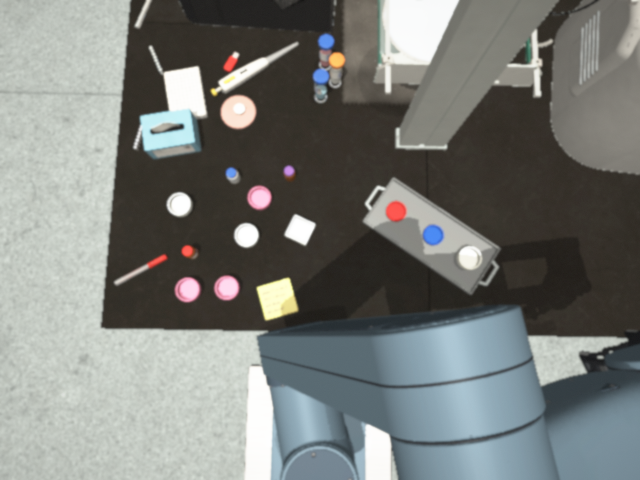

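View pics/scene0.png

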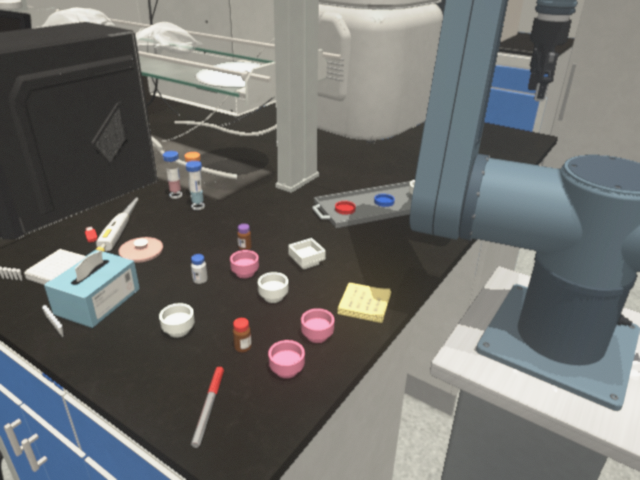

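The top view shows the following:
- **Red cap:** (189,252). The red pen at (145,268) and the red stub at (231,62) could be mistaken for it.
- **Blue cap:** (232,175). The tall blue-capped tubes at (320,75) and (326,42) could be mistaken for it.
- **Purple vial (leave):** (289,172).
- **Round white dishes:** (179,204) and (246,236).
- **Not dishes for this job:** square at (300,230), pinks at (259,197), (187,289) and (227,288), peach lid at (238,112).
- **Caddy:** red holder (396,211), blue holder (433,235), base dish (469,258).

Next I'll measure these and check the choice in a close crop.

```bash
cat > h.py <<'E'
from workcell import arm
import cv2, numpy as np
def ray(n,uv,z):
    c=arm.calibration(n);T=c["T"];d=T[:3,:3]@np.linalg.inv(c["camera_matrix"])@[uv[0],uv[1],1]
    return T[:3,3]+d*(z-T[2,3])/d[2]
def mask(im,kind):
    h=cv2.cvtColor(im,cv2.COLOR_BGR2HSV);H,S,V=cv2.split(h)
    m={'white':(S<60)&(V>130),'red':((H<6)|(H>174))&(S>170)&(V>90),'blue':(H>105)&(H<125)&(S>140)&(V>70),'purple':(H>126)&(H<150)&(S>80)}[kind]
    return m.astype(np.uint8)*255
def blob(n,im,kind,uv,z,r=24):
    "centroid of the blob nearest uv; contour cast on z: (xyz, min-rect size mm, angle)"
    m=mask(im,kind);w=np.zeros_like(m);cv2.circle(w,tuple(map(int,uv)),r,255,-1)
    cs,_=cv2.findContours(m&w,cv2.RETR_EXTERNAL,cv2.CHAIN_APPROX_NONE)
    c=cv2.convexHull(max(cs,key=cv2.contourArea))[:,0]
    P=np.array([ray(n,p,z)[:2] for p in c],np.float32)
    M=cv2.moments(P*1000);ctr=np.array([M['m10'],M['m01']])/M['m00']
    R=cv2.minAreaRect(P*1000)
    return ctr.round(1),np.round(R[1],1),round(R[2],1)
E
python3 - <<'E'
from h import *
t=cv2.imread('pics/top0.png');s=cv2.imread('pics/scene0.png')
L=[('red_vial','red',.0435,(189,251),(242,325),9,10),('blue_vial','blue',.0435,(231,173),(198,260),9,9),('purple','purple',.0435,(289,172),(243,230),9,9),
('dishA','white',.024,(179,204),(176,320),18,24),('dishB','white',.024,(246,236),(272,288),18,22),('square','white',.024,(300,230),(307,253),22,24),
('base','white',.027,(469,258),None,18,0),('redh','red',.010,(396,211),(345,208),16,14),('blueh','blue',.010,(433,235),(384,200),16,14)]
for n,k,z,a,b,r,r2 in L:
    print(n,*blob('top',t,k,a,z,r)); 
    if b:
        try: print('   scene',*blob('scene',s,k,b,z,r2))
        except Exception as e: print('   ',e)
cv2.imwrite('pics/crop1.png',cv2.resize(t[150:310,110:310],None,fx=3,fy=3,interpolation=cv2.INTER_CUBIC))
E
```

```text
red_vial [403.3 302.1] [24.7 22.3] 3.6
   scene [nan nan] [0. 0.] 0.0
blue_vial [587.4 213. ] [18.5 14.7] 45.9
    max() iterable argument is empty
purple [594.1  80.3] [21.8 21.5] 45.4
   scene [596.1  77.1] [18.8 23.9] 35.9
dishA [513.6 332.7] [57.3 55.3] 3.4
   scene [513.8 330.4] [53.5 84. ] 46.1
dishB [443.9 174.9] [56. 55.] 2.2
   scene [444.6 172.7] [54.7 84.5] 35.7
square [459.2  52.1] [57.  58.3] 64.9
   scene [459.1  50.3] [69. 90.] 65.3
base [ 399.8 -336. ] [75.9 83.6] 55.6
redh [ 509.1 -172.3] [39.9 41.1] 45.7
   scene [ 511.2 -172.4] [34.6 38.3] 89.5
blueh [ 454.9 -258.7] [40.3 42.7] 1.0
   scene [ 455.9 -258.4] [40.1 53.1] 27.5h.py:16: RuntimeWarning: invalid value encountered in divide
  M=cv2.moments(P*1000);ctr=np.array([M['m10'],M['m01']])/M['m00']
```

View pics/crop1.png

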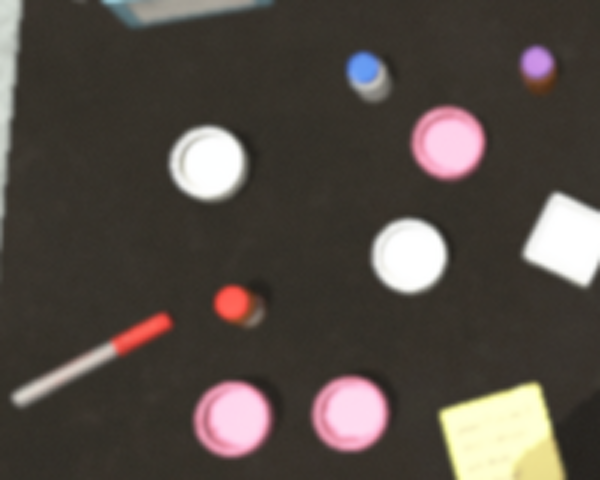

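The crop (offset 110,150, scale 3) confirms that the red and blue caps stand upright. The two round whites are at top px (179,204) and (246,236), with pinks and the square nearby. I'll refine the base dish and both caps.

```bash
sed -i "s/'red':((H<6)|(H>174))&(S>170)&(V>90)/'red':((H<8)|(H>172))\&(S>130)\&(V>110)/; s/(H>105)&(H<125)&(S>140)&(V>70)/(H>100)\&(H<126)\&(S>90)\&(V>100)/; s/'purple'/'bright':(S<60)\&(V>185),'purple'/" h.py
python3 - <<'E'
from h import *
t=cv2.imread('pics/top0.png');s=cv2.imread('pics/scene0.png')
h=cv2.cvtColor(t,cv2.COLOR_BGR2HSV)
print(h[258,450:490].tolist())
for n,k,z,a,b,r,r2 in [('red_vial','red',.0435,(189,251),(242,323),12,10),('blue_vial','blue',.0435,(231,173),(198,260),12,12),('base','bright',.027,(469,258),None,16,0)]:
    print(n,*blob('top',t,k,a,z,r)); 
    if b:
        print('   scene',*blob('scene',s,k,b,z,r2))
m=(mask(t,'white')|0)
g=((h[...,1]<60)&(h[...,2]>60)&(h[...,2]<170)).astype(np.uint8)*255
w=np.zeros_like(g);w[170:300,355:510]=255
g=cv2.morphologyEx(g&w,cv2.MORPH_OPEN,np.ones((9,9)))
c=max(cv2.findContours(g,0,1)[0],key=cv2.contourArea)
P=np.array([ray('top',p,.014)[:2] for p in c[:,0]],np.float32)*1000
print(cv2.minAreaRect(P))
cv2.imwrite('pics/crop2.png',cv2.resize(t[165:305,350:520],None,fx=4,fy=4,interpolation=cv2.INTER_CUBIC))
E
```

```text
[[24, 10, 133], [24, 10, 133], [30, 8, 130], [30, 6, 122], [30, 9, 112], [30, 11, 112], [26, 16, 125], [25, 21, 145], [26, 22, 176], [28, 20, 219], [25, 13, 239], [27, 11, 244], [25, 11, 245], [27, 10, 245], [27, 11, 245], [25, 11, 245], [27, 11, 245], [27, 11, 245], [27, 11, 245], [25, 12, 245], [25, 11, 245], [25, 11, 245], [25, 11, 245], [27, 10, 244], [27, 10, 244], [25, 12, 242], [25, 13, 231], [25, 23, 203], [28, 21, 169], [26, 22, 175], [26, 20, 201], [24, 20, 202], [27, 17, 168], [30, 11, 138], [35, 12, 132], [30, 8, 130], [30, 12, 131], [25, 12, 131], [23, 8, 129], [25, 12, 125]]
red_vial [403.4 302.3] [24.8 26.8] 1.0
   scene [404.8 299.1] [22.7 34.9] 41.0
blue_vial [587.5 214.2] [21.4 23.1] 1.2
   scene [589.4 209.2] [21.4 31.7] 45.2
base [ 404.5 -339.7] [52.3 60.1] 44.4
((419.1491394042969, -255.78497314453125), (270.4498291015625, 79.95222473144531), 56.14281463623047)
```

View pics/crop2.png

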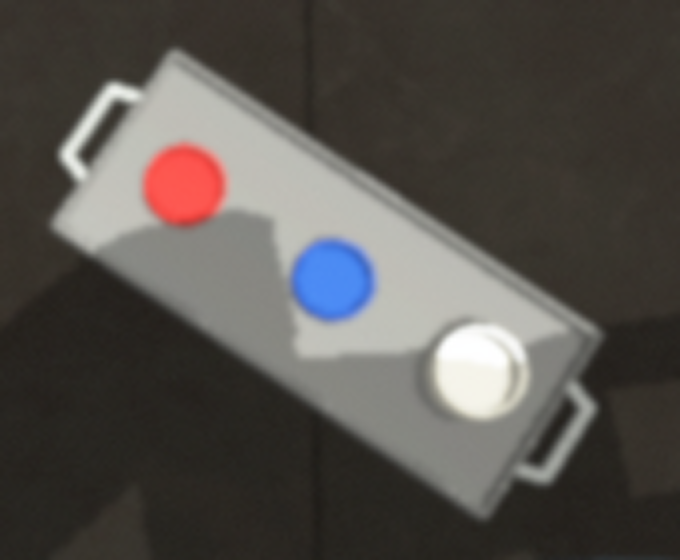

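The second crop (offset 350,165, scale 4) shows the red holder, blue holder and base dish at equal spacing along the caddy. Its long axis runs along about (-0.53,-0.85), so the fingers close along (0.85,-0.53), which is yaw of about 58°.

>>> play_rows:
  moves:
    - {"travel": [2.4,3.9,0],"twist": [0,0,8.5],"claw": 0.2}
    - {"travel": [2.4,3.9,0],"twist": [0,0,8.5],"claw": 0.2}
    - {"travel": [2.4,3.9,0],"twist": [0,0,8.5],"claw": 0.2}
    - {"travel": [2.4,3.9,0],"twist": [0,0,8.5],"claw": 0.2}
    - {"travel": [2.4,3.9,0],"claw": 0.2}
    - {"travel": [2.4,3.9,0],"claw": 0.2}
    - {"travel": [2,4.2,0],"claw": 0.2}
    - {"travel": [1,4.5,0],"claw": 0.2}
  squeeze: 30

```text
validation failed for argument at $.mo...
```

>>> play_rows:
  moves:
    - {"travel": [0,4.9,0],"claw": 0.2}
    - {"travel": [0,4.9,0],"claw": 0.2}
    - {"travel": [0,4.9,0],"claw": 0.2}
    - {"travel": [0,4.9,0],"claw": 0.2}
    - {"travel": [0,4.9,0],"claw": 0.2}
    - {"travel": [0,4.9,0],"claw": 0.2}
    - {"travel": [0,4.9,0],"claw": 0.2}
    - {"travel": [0,4.9,0],"claw": 0.2}

```text
validation failed for argument at $.mo...
```

Run:
```python
from h import *
t=arm.camera('top');cv2.imwrite('pics/top1.png',t);s=arm.camera('scene');cv2.imwrite('pics/scene1.png',s)
for th in('white','bright'): print('base',*blob('top',t,th,(469,258),.027,15 if th=='white' else 22))
for k,z,a in (('red',.010,(396,211)),('blue',.010,(433,235))): print(*blob('top',t,k,a,z,16))
for k,uv in(('bright',(425,190)),): print('scene',*blob('scene',s,k,uv,.027,24))
print(arm.state()['ee_pos'],arm.state()['ee_rot'])
cv2.imwrite('pics/c3.png',np.hstack([cv2.resize(i,(400,300),interpolation=cv2.INTER_CUBIC) for i in(t[190:310,370:530],s[140:260,320:480])]))
```

```text
base [ 400.  -338.3] [66.7 62.9] 25.4
base [ 414.3 -335.5] [74.6 73.5] 44.6
[ 509.8 -172. ] [44.  46.6] 63.5
[ 454.9 -258.9] [45.  47.4] 1.0
scene [ 428.3 -348.6] [ 9.  36.2] 20.8
[ 0.22159865 -0.50304234  0.2308014 ] [-3.14050252e+00 -2.27185365e-04  4.14803172e-01]
```

View pics/c3.png

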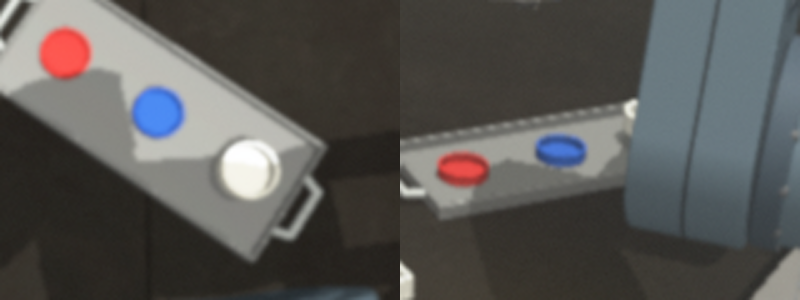

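Both moves were refused, probably because every row needs "twist". In this view, the base dish is at about top px (470,258). I'll resend with full rows.

>>> play_rows:
  moves:
    - {"travel": [2.4,3.9,0],"twist": [0,0,8.5],"claw": 0.2}
    - {"travel": [2.4,3.9,0],"twist": [0,0,8.5],"claw": 0.2}
    - {"travel": [2.4,3.9,0],"twist": [0,0,8.5],"claw": 0.2}
    - {"travel": [2.4,3.9,0],"twist": [0,0,8.5],"claw": 0.2}
    - {"travel": [2.4,3.9,0],"twist": [0,0,0],"claw": 0.2}
    - {"travel": [2.4,3.9,0],"twist": [0,0,0],"claw": 0.2}
    - {"travel": [2,4.2,0],"twist": [0,0,0],"claw": 0.2}
    - {"travel": [1,4.5,0],"twist": [0,0,0],"claw": 0.2}
  squeeze: 30

```text
clock: 1.0
ee_pos: [0.3968, -0.1808, 0.2313]
ee_rot: [3.141, -0.0, 1.008]
force: [-0.0, 0.0, 1.1]
grip_width: 0.0512
grip_force: 0.0
```

>>> play_rows:
  moves:
    - {"travel": [0,4.9,0],"twist": [0,0,0],"claw": 0.2}
    - {"travel": [0,4.9,0],"twist": [0,0,0],"claw": 0.2}
    - {"travel": [0,4.9,0],"twist": [0,0,0],"claw": 0.2}
    - {"travel": [0,4.9,0],"twist": [0,0,0],"claw": 0.2}
    - {"travel": [0,4.9,0],"twist": [0,0,0],"claw": 0.2}
    - {"travel": [0,4.9,0],"twist": [0,0,0],"claw": 0.2}
    - {"travel": [0,4.9,0],"twist": [0,0,0],"claw": 0.2}
    - {"travel": [0,4.9,0],"twist": [0,0,0],"claw": 0.2}

```text
clock: 1.8
ee_pos: [0.3952, 0.2117, 0.2315]
ee_rot: [3.141, -0.0, 1.008]
force: [0.6, -0.6, -0.1]
grip_width: 0.0512
grip_force: 0.0
```

Run:
```python
from h import *
t=arm.camera('top');cv2.imwrite('pics/top2.png',t);s=arm.camera('scene');cv2.imwrite('pics/scene2.png',s)
for k,z,a in (('red',.010,(396,211)),('blue',.010,(433,235)),('white',.027,(469,258)),('bright',.027,(469,258))): print(*blob('top',t,k,a,z,18))
st=arm.state();print(st['ee_pos'],st['ee_rot'],st['grip_width'])
cv2.imwrite('pics/c4.png',np.hstack([cv2.resize(i,(400,300),interpolation=cv2.INTER_CUBIC) for i in(t[190:310,370:530],s[120:240,320:480])]))
```

```text
[ 509.8 -172.1] [44.  45.5] 63.7
[ 455.  -258.9] [45.  47.3] 1.0
[ 399.4 -336.5] [79.2 83.3] 44.3
[ 399.6 -336.2] [77.5 83.5] 56.7
[0.39448363 0.21503923 0.23123679] [-3.14019073e+00 -1.98455057e-03  1.01566809e+00] 0.051445468404108866
```

View pics/c4.png

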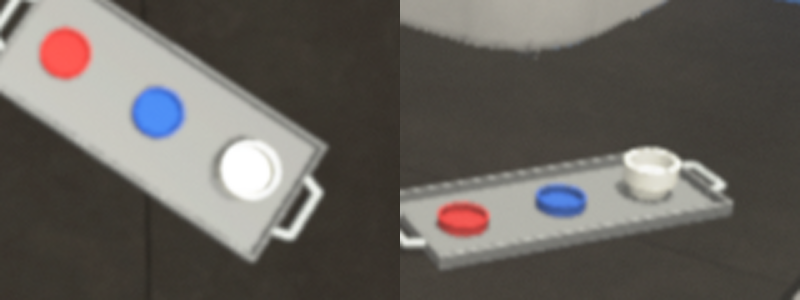

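The unshadowed caddy is clear: the dish's outer circle centres on top px (470,258), and its rim ellipse is near scene px (420.6,184).

Run:
```python
from h import *
t=cv2.imread('pics/top2.png')
h=cv2.cvtColor(t,cv2.COLOR_BGR2HSV)
print('row',h[258,450:490,2].tolist()); print('col',h[240:278,470,2].tolist())
print(ray('top',(470,258),.027),ray('scene',(420.6,184),.037))
```

```text
row [198, 197, 194, 185, 170, 154, 148, 167, 213, 248, 254, 255, 255, 255, 255, 255, 255, 255, 255, 255, 255, 255, 255, 255, 255, 255, 254, 249, 222, 218, 241, 245, 228, 203, 195, 194, 195, 194, 192, 185]
col [195, 194, 194, 193, 187, 189, 226, 246, 247, 251, 254, 255, 255, 255, 255, 255, 255, 255, 255, 255, 255, 255, 255, 255, 255, 254, 253, 252, 251, 240, 215, 199, 197, 197, 197, 197, 198, 198]
[ 0.39923608 -0.33873166  0.027     ] [ 0.40082349 -0.33618712  0.037     ]
```

>>> play_rows:
  moves:
    - {"travel": [0.1,4.3,-3],"twist": [0,0,0],"claw": 0.2}
    - {"travel": [0.1,4.3,-3],"twist": [0,0,0],"claw": 0.2}
    - {"travel": [0,0,-4],"twist": [0,0,0],"claw": 0.2}
    - {"travel": [0,0,-3],"twist": [0,0,0],"claw": 0.2}
    - {"travel": [0,0,0],"twist": [0,0,0],"claw": 0.2}
    - {"travel": [0,0,0],"twist": [0,0,0],"claw": 0.2}

```text
clock: 2.5
ee_pos: [0.3978, 0.291, 0.1043]
ee_rot: [-3.141, 0.001, 1.008]
force: [0.7, 0.4, 1.2]
grip_width: 0.0512
grip_force: 0.0
```

>>> play_rows:
  moves:
    - {"travel": [0.6,1.0,-3],"twist": [0,0,0],"claw": 0.2}
    - {"travel": [0,0,-3],"twist": [0,0,0],"claw": 0.2}
    - {"travel": [0,0,-2],"twist": [0,0,0],"claw": 0.2}
    - {"travel": [0,0,-1],"twist": [0,0,0],"claw": 0.2}
    - {"travel": [0,0,0],"twist": [0,0,0],"claw": 0.2}
    - {"travel": [0,0,0],"twist": [0,0,0],"claw": 0.2}

```text
clock: 3.1
ee_pos: [0.405, 0.302, 0.0157]
ee_rot: [3.14, -0.002, 1.008]
force: [-0.2, -0.8, -0.3]
grip_width: 0.0513
grip_force: 0.0
```

Run:
```python
from h import *
t=arm.camera('top');s=arm.camera('scene')
cv2.imwrite('pics/c5.png',np.hstack([cv2.resize(i,(400,400),interpolation=cv2.INTER_CUBIC) for i in(t[200:300,140:240],s[260:380,182:302])]))
```

```text
(no output)
```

View pics/c5.png

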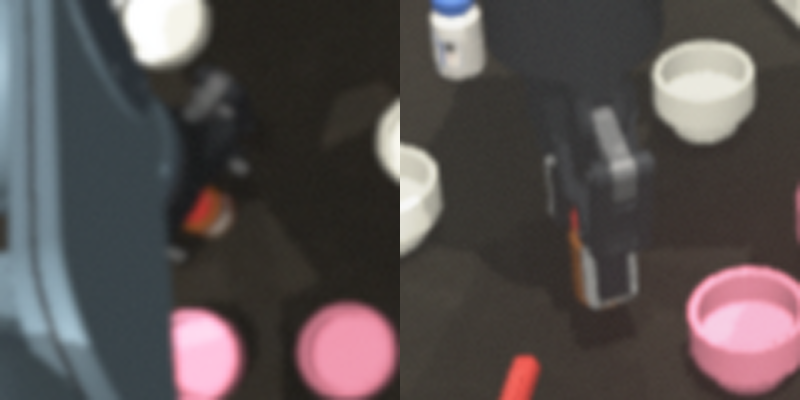

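The picture shows the fingers straddling the vial (left half px (205,210), right half px (600,270)). I'll close on it, and lift after checking the grip.

>>> play_rows:
  moves:
    - {"travel": [0,0,-0.6],"twist": [0,0,0],"claw": 0.2}
    - {"travel": [0,0,0],"twist": [0,0,0],"claw": -0.8}
    - {"travel": [0,0,0],"twist": [0,0,0],"claw": -0.8}
    - {"travel": [0,0,0],"twist": [0,0,0],"claw": -0.8}
    - {"travel": [0,0,0],"twist": [0,0,0],"claw": -0.8}
    - {"travel": [0,0,0],"twist": [0,0,0],"claw": -0.8}
    - {"travel": [0,0,0],"twist": [0,0,0],"claw": -0.8}
  squeeze: 30

```text
clock: 3.9
ee_pos: [0.4035, 0.3017, 0.0082]
ee_rot: [-3.142, 0.0, 1.008]
force: [-0.6, -0.9, 3.7]
grip_width: 0.0246
grip_force: 29.6
```

>>> play_rows:
  moves:
    - {"travel": [0,0,3],"twist": [0,0,0],"claw": -0.8}
    - {"travel": [0,0,4.5],"twist": [0,0,0],"claw": -0.8}
    - {"travel": [0,0,4.5],"twist": [0,0,0],"claw": -0.8}
    - {"travel": [1,-4.5,1],"twist": [0,0,0],"claw": -0.8}
    - {"travel": [1,-4.5,0],"twist": [0,0,0],"claw": -0.8}
    - {"travel": [1,-4.5,0],"twist": [0,0,0],"claw": -0.8}
    - {"travel": [1,-4.5,0],"twist": [0,0,0],"claw": -0.8}
    - {"travel": [1,-4.5,0],"twist": [0,0,0],"claw": -0.8}

```text
clock: 4.7
ee_pos: [0.4538, 0.0749, 0.1382]
ee_rot: [3.141, -0.0, 1.009]
force: [1.2, 0.4, -0.8]
grip_width: 0.0245
grip_force: 29.6
```

>>> play_rows:
  moves:
    - {"travel": [1,-4.5,0],"twist": [0,0,0],"claw": -0.8}
    - {"travel": [1,-4.5,0],"twist": [0,0,0],"claw": -0.8}
    - {"travel": [1,-4.5,0],"twist": [0,0,0],"claw": -0.8}
    - {"travel": [1,-4.5,0],"twist": [0,0,0],"claw": -0.8}
    - {"travel": [1,-4,0],"twist": [0,0,0],"claw": -0.8}
    - {"travel": [0,-1,0],"twist": [0,0,0],"claw": -0.8}
    - {"travel": [0,0,0],"twist": [0,0,0],"claw": -0.8}

```text
clock: 5.4
ee_pos: [0.5035, -0.1549, 0.1376]
ee_rot: [-3.141, 0.0, 1.005]
force: [-0.5, 1.1, -0.3]
grip_width: 0.0245
grip_force: 29.6
```

>>> play_rows:
  moves:
    - {"travel": [0.6,-1.7,-3],"twist": [0,0,0],"claw": -0.8}
    - {"travel": [0,0,-4],"twist": [0,0,0],"claw": -0.8}
    - {"travel": [0,0,-2],"twist": [0,0,0],"claw": -0.8}
    - {"travel": [0,0,0],"twist": [0,0,0],"claw": -0.8}
    - {"travel": [0,0,0],"twist": [0,0,0],"claw": -0.8}

```text
clock: 5.9
ee_pos: [0.5095, -0.1689, 0.0484]
ee_rot: [-3.141, -0.0, 1.01]
force: [0.2, -0.0, 0.3]
grip_width: 0.0246
grip_force: 29.6
```

Run:
```python
from h import *
t=arm.camera('top');s=arm.camera('scene')
print(arm.state()['ee_pos'])
cv2.imwrite('pics/c6.png',np.hstack([cv2.resize(i,(400,400),interpolation=cv2.INTER_CUBIC) for i in(t[170:270,346:446],s[140:240,295:395])]))
```

```text
[ 0.51063637 -0.1700301   0.04965725]
```

View pics/c6.png

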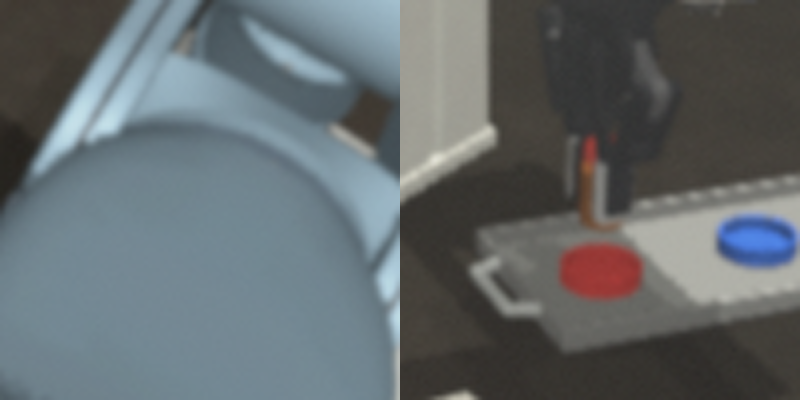

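The scene half shows the vial at px (600,200), right above the red holder at (600,270). I'll lower it and release.

>>> play_rows:
  moves:
    - {"travel": [0,-0.2,-1.5],"twist": [0,0,0],"claw": -0.8}
    - {"travel": [0,0,-1.0],"twist": [0,0,0],"claw": -0.8}
    - {"travel": [0,0,-0.6],"twist": [0,0,0],"claw": -0.8}
    - {"travel": [0,0,0],"twist": [0,0,0],"claw": -0.8}
    - {"travel": [0,0,0],"twist": [0,0,0],"claw": -0.8}

```text
clock: 6.5
ee_pos: [0.5098, -0.1724, 0.0174]
ee_rot: [3.141, -0.0, 1.008]
force: [-0.3, 0.1, 0.1]
grip_width: 0.0244
grip_force: 29.6
```

>>> play_rows:
  moves:
    - {"travel": [0,0,0],"twist": [0,0,0],"claw": -0.1}
    - {"travel": [0,0,0],"twist": [0,0,0],"claw": -0.1}
    - {"travel": [0,0,0],"twist": [0,0,0],"claw": -0.1}
    - {"travel": [0,0,0],"twist": [0,0,0],"claw": -0.1}
    - {"travel": [0,0,2],"twist": [0,0,0],"claw": -0.1}
    - {"travel": [0,0,4],"twist": [0,0,0],"claw": 0.2}
    - {"travel": [0,0,4.5],"twist": [0,0,0],"claw": 0.2}

```text
clock: 7.2
ee_pos: [0.5084, -0.1718, 0.122]
ee_rot: [-3.138, 0.0, 1.008]
force: [1.0, -0.8, 0.5]
grip_width: 0.0514
grip_force: 0.0
```

>>> play_rows:
  moves:
    - {"travel": [0.9,4.3,0],"twist": [0,0,0],"claw": 0.2}
    - {"travel": [0.9,4.3,0],"twist": [0,0,0],"claw": 0.2}
    - {"travel": [0.9,4.3,0],"twist": [0,0,0],"claw": 0.2}
    - {"travel": [0.9,4.3,0],"twist": [0,0,0],"claw": 0.2}
    - {"travel": [0.9,4.3,0],"twist": [0,0,0],"claw": 0.2}
    - {"travel": [0.9,4.3,0],"twist": [0,0,0],"claw": 0.2}
    - {"travel": [0.9,4.3,0],"twist": [0,0,0],"claw": 0.2}
    - {"travel": [0.9,4.3,0],"twist": [0,0,0],"claw": 0.2}

```text
clock: 8.0
ee_pos: [0.5817, 0.1735, 0.1222]
ee_rot: [3.141, -0.0, 1.008]
force: [1.6, -0.0, 1.1]
grip_width: 0.051
grip_force: 0.0
```

>>> play_rows:
  moves:
    - {"travel": [0.8,4,0],"twist": [0,0,0],"claw": 0.2}
    - {"travel": [0,0,0],"twist": [0,0,0],"claw": 0.2}
    - {"travel": [0,0,0],"twist": [0,0,0],"claw": 0.2}

```text
clock: 8.3
ee_pos: [0.5892, 0.2125, 0.1217]
ee_rot: [-3.141, 0.001, 1.011]
force: [0.3, 0.2, 0.1]
grip_width: 0.0515
grip_force: 0.0
```

Run:
```python
from h import *
t=arm.camera('top');s=arm.camera('scene');cv2.imwrite('pics/top3.png',t);cv2.imwrite('pics/scene3.png',s)
print(arm.state()['ee_pos'])
print(*blob('top',t,'red',(395,208),.0495,8),*blob('scene',s,'red',(344,180),.0495,30))
cv2.imwrite('pics/c7.png',np.hstack([cv2.resize(i,(400,400),interpolation=cv2.INTER_CUBIC) for i in(s[180:300,140:260],s[140:240,295:395])]))
```

```text
[0.58926465 0.21076781 0.1218646 ]
[ 506.8 -164.3] [30.2 36.4] 1.1 [ 512.5 -176.9] [22.8 42. ] 32.3
```

View pics/c7.png

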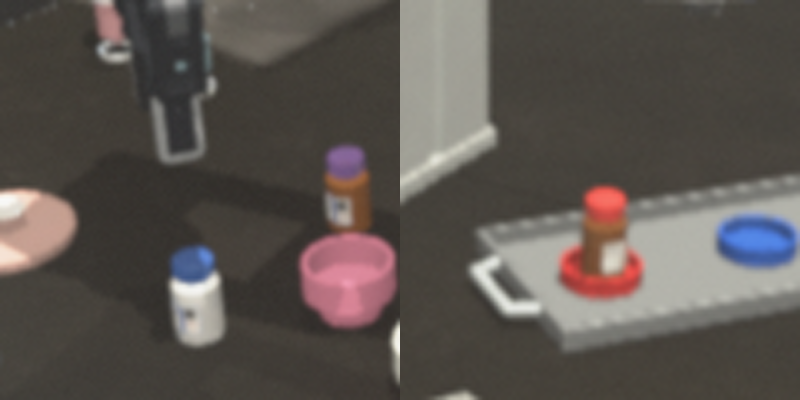

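The red vial stands upright in its holder (right half, px (604,235)). The gripper is above the blue vial, so I'll descend.

>>> play_rows:
  moves:
    - {"travel": [0,0,-4],"twist": [0,0,0],"claw": 0.2}
    - {"travel": [0,0,-4],"twist": [0,0,0],"claw": 0.2}
    - {"travel": [0,0,-2.3],"twist": [0,0,0],"claw": 0.2}
    - {"travel": [0,0,-1],"twist": [0,0,0],"claw": 0.2}
    - {"travel": [0,0,0],"twist": [0,0,0],"claw": 0.2}

```text
clock: 8.9
ee_pos: [0.5888, 0.2102, 0.0079]
ee_rot: [-3.14, 0.002, 1.007]
force: [-1.3, 0.8, 0.6]
grip_width: 0.0513
grip_force: 0.0
```

>>> play_rows:
  moves:
    - {"travel": [0,0,0],"twist": [0,0,0],"claw": -0.8}
    - {"travel": [0,0,0],"twist": [0,0,0],"claw": -0.8}
    - {"travel": [0,0,0],"twist": [0,0,0],"claw": -0.8}
    - {"travel": [0,0,0],"twist": [0,0,0],"claw": -0.8}
    - {"travel": [0,0,0],"twist": [0,0,0],"claw": -0.8}
    - {"travel": [0,0,0],"twist": [0,0,0],"claw": -0.8}

```text
clock: 9.5
ee_pos: [0.5911, 0.2117, 0.0111]
ee_rot: [3.139, -0.002, 1.009]
force: [0.0, -1.9, 6.6]
grip_width: 0.0249
grip_force: 30.1
```

>>> play_rows:
  moves:
    - {"travel": [0,0,3],"twist": [0,0,0],"claw": -0.8}
    - {"travel": [0,0,4.5],"twist": [0,0,0],"claw": -0.8}
    - {"travel": [0,0,4.5],"twist": [0,0,0],"claw": -0.8}
    - {"travel": [-1.3,-4.7,0.5],"twist": [0,0,0],"claw": -0.8}
    - {"travel": [-1.3,-4.7,0],"twist": [0,0,0],"claw": -0.8}
    - {"travel": [-1.3,-4.7,0],"twist": [0,0,0],"claw": -0.8}
    - {"travel": [-1.3,-4.7,0],"twist": [0,0,0],"claw": -0.8}
    - {"travel": [-1.3,-4.7,0],"twist": [0,0,0],"claw": -0.8}

```text
clock: 10.3
ee_pos: [0.5239, -0.0247, 0.1348]
ee_rot: [3.14, -0.0, 1.009]
force: [0.9, -1.3, -0.7]
grip_width: 0.0245
grip_force: 29.7
```

>>> play_rows:
  moves:
    - {"travel": [-1.3,-4.7,0],"twist": [0,0,0],"claw": -0.8}
    - {"travel": [-1.3,-4.7,0],"twist": [0,0,0],"claw": -0.8}
    - {"travel": [-1.3,-4.7,0],"twist": [0,0,0],"claw": -0.8}
    - {"travel": [-1.3,-4.7,0],"twist": [0,0,0],"claw": -0.8}
    - {"travel": [-1.3,-4.2,0],"twist": [0,0,0],"claw": -0.8}
    - {"travel": [0,0,0],"twist": [0,0,0],"claw": -0.8}
    - {"travel": [0,0,0],"twist": [0,0,0],"claw": -0.8}

```text
clock: 11.0
ee_pos: [0.4592, -0.2541, 0.1343]
ee_rot: [3.141, -0.0, 1.005]
force: [0.6, 0.7, -1.0]
grip_width: 0.0245
grip_force: 29.7
```

>>> play_rows:
  moves:
    - {"travel": [-0.4,-0.4,-3],"twist": [0,0,0],"claw": -0.8}
    - {"travel": [0,0,-4],"twist": [0,0,0],"claw": -0.8}
    - {"travel": [0,0,-1.7],"twist": [0,0,0],"claw": -0.8}
    - {"travel": [0,0,0],"twist": [0,0,0],"claw": -0.8}
    - {"travel": [0,0,0],"twist": [0,0,0],"claw": -0.8}

```text
clock: 11.5
ee_pos: [0.4562, -0.2562, 0.0476]
ee_rot: [-3.141, -0.0, 1.01]
force: [-0.1, 0.5, -0.4]
grip_width: 0.0245
grip_force: 29.7
```

>>> play_rows:
  moves:
    - {"travel": [0,-0.2,-1.5],"twist": [0,0,0],"claw": -0.8}
    - {"travel": [0,0,-1.0],"twist": [0,0,0],"claw": -0.8}
    - {"travel": [0,0,-0.5],"twist": [0,0,0],"claw": -0.8}
    - {"travel": [0,0,0],"twist": [0,0,0],"claw": -0.8}
    - {"travel": [0,0,0],"twist": [0,0,0],"claw": -0.8}

```text
clock: 12.0
ee_pos: [0.4559, -0.2594, 0.0176]
ee_rot: [3.141, 0.0, 1.008]
force: [-0.1, 0.7, -0.3]
grip_width: 0.0246
grip_force: 29.7
```

>>> play_rows:
  moves:
    - {"travel": [0,0,0],"twist": [0,0,0],"claw": -0.1}
    - {"travel": [0,0,0],"twist": [0,0,0],"claw": -0.1}
    - {"travel": [0,0,0],"twist": [0,0,0],"claw": -0.1}
    - {"travel": [0,0,0],"twist": [0,0,0],"claw": -0.1}
    - {"travel": [0,0,2],"twist": [0,0,0],"claw": -0.1}
    - {"travel": [0,0,4],"twist": [0,0,0],"claw": 0.2}
    - {"travel": [0,0,4.5],"twist": [0,0,0],"claw": 0.7}

```text
clock: 12.7
ee_pos: [0.4545, -0.2585, 0.122]
ee_rot: [-3.138, -0.001, 1.008]
force: [0.7, -0.9, -0.4]
grip_width: 0.0644
grip_force: 0.0
```

>>> play_rows:
  moves:
    - {"travel": [-0.1,4.8,0],"twist": [0,0,0],"claw": 0.7}
    - {"travel": [-0.1,4.8,0],"twist": [0,0,0],"claw": 0.7}
    - {"travel": [-0.1,4.8,0],"twist": [0,0,0],"claw": 0.7}
    - {"travel": [-0.1,4.8,0],"twist": [0,0,0],"claw": 0.7}
    - {"travel": [-0.1,4.8,0],"twist": [0,0,0],"claw": 0.7}
    - {"travel": [-0.1,4.8,0],"twist": [0,0,0],"claw": 0.7}
    - {"travel": [-0.1,4.8,0],"twist": [0,0,0],"claw": 0.7}
    - {"travel": [-0.1,4.8,0],"twist": [0,0,0],"claw": 0.7}

```text
clock: 13.5
ee_pos: [0.4472, 0.1265, 0.1223]
ee_rot: [3.141, -0.0, 1.008]
force: [1.0, -0.3, -0.1]
grip_width: 0.0727
grip_force: 0.0
```

>>> play_rows:
  moves:
    - {"travel": [-0.1,4.8,0],"twist": [0,0,0],"claw": 0.7}
    - {"travel": [0,0,0],"twist": [0,0,0],"claw": 0.7}
    - {"travel": [0,0,-4],"twist": [0,0,0],"claw": 0.7}
    - {"travel": [0,0,-2],"twist": [0,0,0],"claw": 0.7}
    - {"travel": [0,0,0],"twist": [0,0,0],"claw": 0.7}

```text
clock: 14.0
ee_pos: [0.4441, 0.1718, 0.0596]
ee_rot: [-3.137, 0.004, 1.008]
force: [1.1, 0.0, -0.2]
grip_width: 0.0727
grip_force: 0.0
```

Run:
```python
from h import *
t=arm.camera('top');s=arm.camera('scene')
print(arm.state()['ee_pos'])
cv2.imwrite('pics/c8.png',np.hstack([cv2.resize(i,(400,400),interpolation=cv2.INTER_CUBIC) for i in(s[200:320,210:330],s[140:260,325:445])]))
```

```text
[0.44669416 0.17206575 0.06229191]
```

View pics/c8.png

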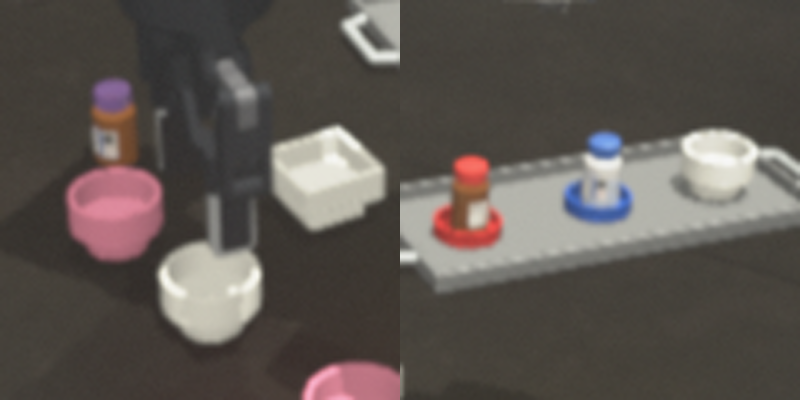

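Both vials now stand in their holders (right half, px (470,200) and (603,170)). The gripper is above the round dish at left half px (210,290).

>>> play_rows:
  moves:
    - {"travel": [0,0.2,-2],"twist": [0,0,0],"claw": 0.7}
    - {"travel": [0,0,-2.5],"twist": [0,0,0],"claw": 0.7}
    - {"travel": [0,0,-1.2],"twist": [0,0,0],"claw": 0.7}
    - {"travel": [0,0,0],"twist": [0,0,0],"claw": 0.7}
    - {"travel": [0,0,0],"twist": [0,0,0],"claw": 0.7}

```text
clock: 14.6
ee_pos: [0.4474, 0.1745, 0.006]
ee_rot: [3.141, -0.001, 1.008]
force: [0.0, 0.6, 0.7]
grip_width: 0.0728
grip_force: 0.0
```

>>> play_rows:
  moves:
    - {"travel": [0,0,0],"twist": [0,0,0],"claw": 0}
    - {"travel": [0,0,0],"twist": [0,0,0],"claw": 0}
    - {"travel": [0,0,0],"twist": [0,0,0],"claw": 0}
    - {"travel": [0,0,0],"twist": [0,0,0],"claw": 0}
    - {"travel": [0,0,0],"twist": [0,0,0],"claw": 0}
  squeeze: 35

```text
clock: 15.1
ee_pos: [0.4475, 0.1748, 0.0065]
ee_rot: [3.14, -0.001, 1.009]
force: [-0.9, -1.4, 5.9]
grip_width: 0.05
grip_force: 35.6
```

>>> play_rows:
  moves:
    - {"travel": [0,0,3],"twist": [0,0,0],"claw": 0}
    - {"travel": [0,0,4.5],"twist": [0,0,0],"claw": 0}
    - {"travel": [0,0,4.5],"twist": [0,0,0],"claw": 0}
    - {"travel": [-0.4,-4.6,1],"twist": [0,0,0],"claw": 0}
    - {"travel": [-0.4,-4.6,0],"twist": [0,0,0],"claw": 0}
    - {"travel": [-0.4,-4.6,0],"twist": [0,0,0],"claw": 0}
    - {"travel": [-0.4,-4.6,0],"twist": [0,0,0],"claw": 0}
    - {"travel": [-0.4,-4.6,0],"twist": [0,0,0],"claw": 0}

```text
clock: 15.9
ee_pos: [0.4264, -0.057, 0.1361]
ee_rot: [3.14, -0.0, 1.009]
force: [1.1, -1.1, -1.3]
grip_width: 0.0499
grip_force: 36.8
```

>>> play_rows:
  moves:
    - {"travel": [-0.4,-4.6,0],"twist": [0,0,0],"claw": 0}
    - {"travel": [-0.4,-4.6,0],"twist": [0,0,0],"claw": 0}
    - {"travel": [-0.4,-4.6,0],"twist": [0,0,0],"claw": 0}
    - {"travel": [-0.4,-4.6,0],"twist": [0,0,0],"claw": 0}
    - {"travel": [-0.5,-4.6,0],"twist": [0,0,0],"claw": 0}
    - {"travel": [-0.5,-4.6,0],"twist": [0,0,0],"claw": 0}
    - {"travel": [0,0,0],"twist": [0,0,0],"claw": 0}
    - {"travel": [0,0,0],"twist": [0,0,0],"claw": 0}

```text
clock: 16.7
ee_pos: [0.4001, -0.3322, 0.1353]
ee_rot: [3.142, -0.0, 1.006]
force: [0.4, 0.2, -0.9]
grip_width: 0.0501
grip_force: 36.7
```

>>> play_rows:
  moves:
    - {"travel": [0.1,-0.3,-3],"twist": [0,0,0],"claw": 0}
    - {"travel": [0,0,-2.8],"twist": [0,0,0],"claw": 0}
    - {"travel": [0,0,-1.2],"twist": [0,0,0],"claw": 0}
    - {"travel": [0,0,0],"twist": [0,0,0],"claw": 0}
    - {"travel": [0,0,0],"twist": [0,0,0],"claw": 0}

```text
clock: 17.2
ee_pos: [0.4022, -0.334, 0.0659]
ee_rot: [3.141, 0.0, 1.009]
force: [-0.0, 0.3, -0.1]
grip_width: 0.0503
grip_force: 36.8
```

Run:
```python
from h import *
t=arm.camera('top');s=arm.camera('scene')
print(arm.state()['ee_pos'])
cv2.imwrite('pics/c9.png',np.hstack([cv2.resize(i,(400,400),interpolation=cv2.INTER_CUBIC) for i in(t[208:308,420:520],s[130:210,380:460])]))
```

```text
[ 0.40243772 -0.3348226   0.06656468]
```

View pics/c9.png

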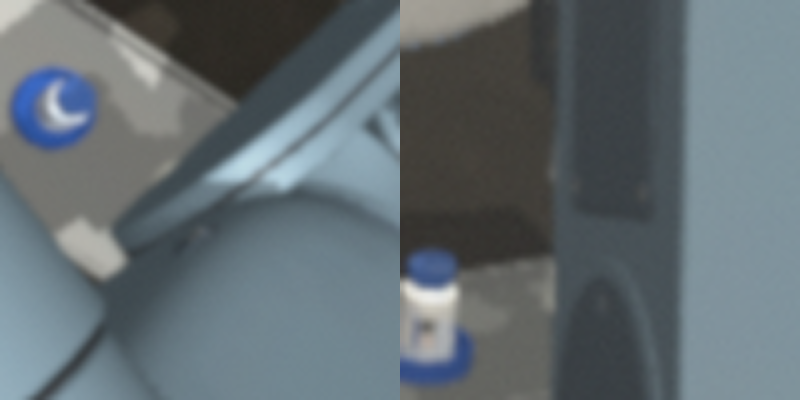

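The arm hides the dish in both views, so I'll lower by the numbers and watch the force.

>>> play_rows:
  moves:
    - {"travel": [-0.1,0,-1.2],"twist": [0,0,0],"claw": 0}
    - {"travel": [0,0,-1],"twist": [0,0,0],"claw": 0}
    - {"travel": [0,0,0],"twist": [0,0,0],"claw": 0}
    - {"travel": [0,0,0],"twist": [0,0,0],"claw": 0}

```text
clock: 17.7
ee_pos: [0.4003, -0.334, 0.0425]
ee_rot: [-3.14, -0.0, 1.008]
force: [0.8, -0.3, 0.9]
grip_width: 0.0504
grip_force: 36.8
```

>>> play_rows:
  moves:
    - {"travel": [0,0,-0.7],"twist": [0,0,0],"claw": 0}
    - {"travel": [0,0,-0.4],"twist": [0,0,0],"claw": 0}
    - {"travel": [0,0,0],"twist": [0,0,0],"claw": 0}
    - {"travel": [0,0,0],"twist": [0,0,0],"claw": 0}

```text
clock: 18.1
ee_pos: [0.4, -0.3341, 0.0329]
ee_rot: [-3.14, 0.0, 1.009]
force: [-3.7, 2.5, 12.0]
grip_width: 0.0502
grip_force: 42.6
```

>>> play_rows:
  moves:
    - {"travel": [-0.15,0.1,0.1],"twist": [0,0,0],"claw": 0}
    - {"travel": [0,0,-0.2],"twist": [0,0,0],"claw": 0}
    - {"travel": [0,0,0],"twist": [0,0,0],"claw": 0}
    - {"travel": [0,0,0],"twist": [0,0,0],"claw": 0}

```text
clock: 18.5
ee_pos: [0.3991, -0.3334, 0.0308]
ee_rot: [-3.141, -0.0, 1.008]
force: [-0.1, -0.3, -0.1]
grip_width: 0.0503
grip_force: 36.9
```

Lateral force is gone and it slid down. Release here, then retreat.

>>> play_rows:
  moves:
    - {"travel": [0,0,-0.1],"twist": [0,0,0],"claw": 0}
    - {"travel": [0,0,0],"twist": [0,0,0],"claw": 0}
    - {"travel": [0,0,0],"twist": [0,0,0],"claw": 0.5}
    - {"travel": [0,0,0],"twist": [0,0,0],"claw": 0.5}
    - {"travel": [0,0,0],"twist": [0,0,0],"claw": 0.5}
    - {"travel": [0,0,2],"twist": [0,0,0],"claw": 0.5}
    - {"travel": [0,0,4],"twist": [0,0,0],"claw": 0.7}
    - {"travel": [0,0,4.5],"twist": [0,0,0],"claw": 0.7}

```text
clock: 19.3
ee_pos: [0.3982, -0.3323, 0.135]
ee_rot: [-3.138, -0.001, 1.008]
force: [0.8, -0.1, -0.1]
grip_width: 0.0727
grip_force: 0.0
```

>>> play_rows:
  moves:
    - {"travel": [0.6,4.8,0],"twist": [0,0,0],"claw": 0.7}
    - {"travel": [0.6,4.8,0],"twist": [0,0,0],"claw": 0.7}
    - {"travel": [0.6,4.8,0],"twist": [0,0,0],"claw": 0.7}
    - {"travel": [0.6,4.8,0],"twist": [0,0,0],"claw": 0.7}
    - {"travel": [0.8,4.8,0],"twist": [0,0,0],"claw": 0.7}
    - {"travel": [0.8,4.8,0],"twist": [0,0,0],"claw": 0.7}
    - {"travel": [0.8,4.8,0],"twist": [0,0,0],"claw": 0.7}
    - {"travel": [0.8,4.8,0],"twist": [0,0,0],"claw": 0.7}

```text
clock: 20.1
ee_pos: [0.4551, 0.0526, 0.1354]
ee_rot: [3.141, -0.0, 1.008]
force: [1.5, -1.2, -0.5]
grip_width: 0.0729
grip_force: 0.0
```

>>> play_rows:
  moves:
    - {"travel": [1,4.6,0],"twist": [0,0,0],"claw": 0.7}
    - {"travel": [1,4.6,0],"twist": [0,0,0],"claw": 0.7}
    - {"travel": [1,4.6,0],"twist": [0,0,0],"claw": 0.7}
    - {"travel": [1,4.6,0],"twist": [0,0,0],"claw": 0.7}
    - {"travel": [1,4.6,0],"twist": [0,0,0],"claw": 0.7}
    - {"travel": [1,4.6,0],"twist": [0,0,0],"claw": 0.7}
    - {"travel": [0,0,0],"twist": [0,0,0],"claw": 0.7}
    - {"travel": [0,0,0],"twist": [0,0,0],"claw": 0.7}

```text
clock: 20.9
ee_pos: [0.5145, 0.3274, 0.1345]
ee_rot: [-3.141, 0.001, 1.011]
force: [-1.0, 0.8, -1.4]
grip_width: 0.0729
grip_force: 0.0
```

Run:
```python
from h import *
t=arm.camera('top');s=arm.camera('scene');cv2.imwrite('pics/top4.png',t);cv2.imwrite('pics/scene4.png',s)
print(arm.state()['ee_pos'])
V=cv2.cvtColor(t,cv2.COLOR_BGR2HSV)[...,2]
for v in(256,258): print(v,V[v,450:492].tolist())
for u in(469,471): print(u,V[238:278,u].tolist())
cv2.imwrite('pics/c10.png',np.hstack([cv2.resize(i,(400,400),interpolation=cv2.INTER_CUBIC) for i in(t[218:298,430:510],s[130:210,380:460])]))
```

```text
[0.51456424 0.32562936 0.13477873]
256 [195, 194, 191, 180, 159, 138, 137, 165, 204, 218, 204, 213, 246, 254, 255, 255, 255, 255, 255, 255, 255, 255, 255, 255, 255, 255, 255, 255, 255, 254, 250, 226, 215, 238, 247, 236, 210, 195, 191, 191, 183, 163]
258 [195, 192, 184, 170, 151, 137, 143, 175, 212, 222, 205, 213, 246, 254, 255, 255, 255, 255, 255, 255, 255, 255, 255, 255, 255, 255, 255, 255, 255, 254, 252, 233, 214, 235, 246, 236, 212, 194, 190, 182, 163, 139]
469 [192, 192, 192, 192, 182, 161, 143, 149, 199, 243, 253, 254, 255, 255, 255, 255, 255, 255, 255, 255, 255, 255, 255, 255, 255, 255, 255, 254, 254, 252, 244, 220, 194, 191, 194, 195, 195, 196, 195, 195]
471 [192, 191, 192, 191, 186, 171, 153, 165, 220, 246, 250, 253, 254, 255, 255, 255, 255, 255, 255, 255, 255, 255, 255, 255, 255, 255, 255, 254, 254, 253, 252, 239, 211, 196, 195, 195, 195, 195, 195, 195]
```

View pics/c10.png

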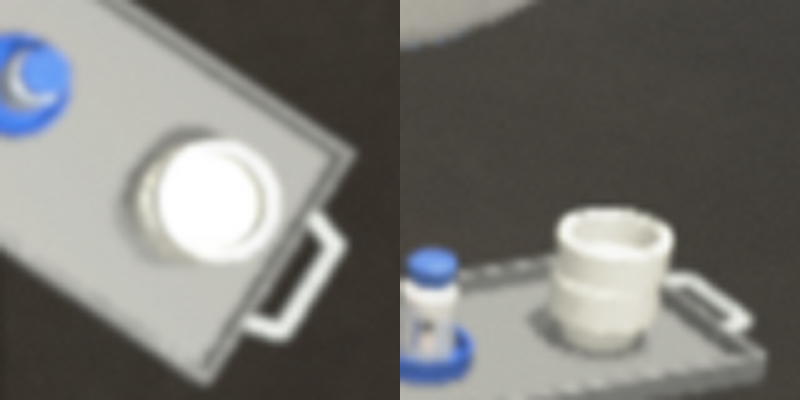

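The first dish is nested level: the rim is centred at top px (473.7,258), and the two collars are flush in the scene view. Next is dish A.

Run:
```python
from h import *
print(ray('top',(473.7,258),.057),ray('scene',(423,178.),.057))
```

```text
[ 0.39597626 -0.33715039  0.057     ] [ 0.39405574 -0.32943159  0.057     ]
```

>>> play_rows:
  moves:
    - {"travel": [-0.1,0.5,-4],"twist": [0,0,0],"claw": 0.7}
    - {"travel": [0,0,-4],"twist": [0,0,0],"claw": 0.7}
    - {"travel": [0,0,-3],"twist": [0,0,0],"claw": 0.7}
    - {"travel": [0,0,-1.3],"twist": [0,0,0],"claw": 0.7}
    - {"travel": [0,0,-0.5],"twist": [0,0,0],"claw": 0.7}
    - {"travel": [0,0,0],"twist": [0,0,0],"claw": 0.7}
    - {"travel": [0,0,0],"twist": [0,0,0],"claw": 0.7}

```text
clock: 21.7
ee_pos: [0.5154, 0.3318, 0.0089]
ee_rot: [3.14, -0.002, 1.008]
force: [1.1, 0.1, 0.3]
grip_width: 0.0725
grip_force: 0.0
```

>>> play_rows:
  moves:
    - {"travel": [0,0,0],"twist": [0,0,0],"claw": 0}
    - {"travel": [0,0,0],"twist": [0,0,0],"claw": 0}
    - {"travel": [0,0,0],"twist": [0,0,0],"claw": 0}
    - {"travel": [0,0,0],"twist": [0,0,0],"claw": 0}
    - {"travel": [0,0,0],"twist": [0,0,0],"claw": 0}
  squeeze: 35

```text
clock: 22.2
ee_pos: [0.5151, 0.3322, 0.0089]
ee_rot: [3.14, -0.002, 1.008]
force: [-0.4, -0.5, 6.2]
grip_width: 0.0502
grip_force: 36.9
```

>>> play_rows:
  moves:
    - {"travel": [0,0,3],"twist": [0,0,0],"claw": 0}
    - {"travel": [0,0,4.5],"twist": [0,0,0],"claw": 0}
    - {"travel": [0,0,4.5],"twist": [0,0,0],"claw": 0}
    - {"travel": [-0.8,-4.5,1],"twist": [0,0,0],"claw": 0}
    - {"travel": [-0.8,-4.5,0],"twist": [0,0,0],"claw": 0}
    - {"travel": [-0.8,-4.5,0],"twist": [0,0,0],"claw": 0}
    - {"travel": [-0.8,-4.5,0],"twist": [0,0,0],"claw": 0}
    - {"travel": [-0.8,-4.5,0],"twist": [0,0,0],"claw": 0}

```text
clock: 23.0
ee_pos: [0.4736, 0.1053, 0.1378]
ee_rot: [3.14, -0.001, 1.009]
force: [-0.2, -0.9, -0.2]
grip_width: 0.05
grip_force: 36.8
```

>>> play_rows:
  moves:
    - {"travel": [-0.8,-4.5,0],"twist": [0,0,0],"claw": 0}
    - {"travel": [-0.8,-4.5,0],"twist": [0,0,0],"claw": 0}
    - {"travel": [-0.8,-4.5,0],"twist": [0,0,0],"claw": 0}
    - {"travel": [-0.8,-4.5,0],"twist": [0,0,0],"claw": 0}
    - {"travel": [-0.8,-4.5,0],"twist": [0,0,0],"claw": 0}
    - {"travel": [-0.8,-4.5,0],"twist": [0,0,0],"claw": 0}
    - {"travel": [-0.8,-4.5,0],"twist": [0,0,0],"claw": 0}
    - {"travel": [-0.8,-4.5,0],"twist": [0,0,0],"claw": 0}

```text
clock: 23.8
ee_pos: [0.4096, -0.2552, 0.1378]
ee_rot: [3.14, 0.0, 1.008]
force: [0.2, -0.2, 0.3]
grip_width: 0.0502
grip_force: 36.8
```

>>> play_rows:
  moves:
    - {"travel": [-0.8,-4.5,0],"twist": [0,0,0],"claw": 0}
    - {"travel": [-0.5,-3.6,0],"twist": [0,0,0],"claw": 0}
    - {"travel": [0,0,0],"twist": [0,0,0],"claw": 0}
    - {"travel": [0,0,-2],"twist": [0,0,0],"claw": 0}
    - {"travel": [0,0,-2],"twist": [0,0,0],"claw": 0}
    - {"travel": [0,0,0],"twist": [0,0,0],"claw": 0}
    - {"travel": [0,0,0],"twist": [0,0,0],"claw": 0}

```text
clock: 24.5
ee_pos: [0.3972, -0.3337, 0.0974]
ee_rot: [-3.141, -0.0, 1.009]
force: [0.8, -0.5, -0.2]
grip_width: 0.05
grip_force: 36.8
```

>>> play_rows:
  moves:
    - {"travel": [0.1,-0.1,-2],"twist": [0,0,0],"claw": 0}
    - {"travel": [0,0,-1.5],"twist": [0,0,0],"claw": 0}
    - {"travel": [0,0,0],"twist": [0,0,0],"claw": 0}
    - {"travel": [0,0,0],"twist": [0,0,0],"claw": 0}

```text
clock: 24.9
ee_pos: [0.3986, -0.3356, 0.0632]
ee_rot: [3.14, 0.0, 1.009]
force: [0.4, 1.3, -0.7]
grip_width: 0.0499
grip_force: 36.8
```

>>> play_rows:
  moves:
    - {"travel": [0,0,-0.5],"twist": [0,0,0],"claw": 0}
    - {"travel": [0,0,-0.3],"twist": [0,0,0],"claw": 0}
    - {"travel": [0,0,0],"twist": [0,0,0],"claw": 0}
    - {"travel": [0,0,0],"twist": [0,0,0],"claw": 0}

```text
clock: 25.3
ee_pos: [0.3981, -0.3354, 0.0542]
ee_rot: [3.141, 0.0, 1.008]
force: [0.6, 0.4, -1.1]
grip_width: 0.0499
grip_force: 36.8
```

>>> play_rows:
  moves:
    - {"travel": [0,0,-0.2],"twist": [0,0,0],"claw": 0}
    - {"travel": [0,0,-0.1],"twist": [0,0,0],"claw": 0}
    - {"travel": [0,0,0],"twist": [0,0,0],"claw": 0}
    - {"travel": [0,0,0],"twist": [0,0,0],"claw": 0}

```text
clock: 25.7
ee_pos: [0.3981, -0.3356, 0.0531]
ee_rot: [3.141, 0.001, 1.008]
force: [-3.5, 4.4, 16.2]
grip_width: 0.0502
grip_force: 45.2
```

>>> play_rows:
  moves:
    - {"travel": [-0.1,0.15,0.1],"twist": [0,0,0],"claw": 0}
    - {"travel": [0,0,-0.1],"twist": [0,0,0],"claw": 0}
    - {"travel": [0,0,0],"twist": [0,0,0],"claw": 0}
    - {"travel": [0,0,0],"twist": [0,0,0],"claw": 0}

```text
clock: 26.1
ee_pos: [0.3973, -0.3347, 0.0529]
ee_rot: [3.14, 0.001, 1.009]
force: [-2.5, 1.1, 13.4]
grip_width: 0.0502
grip_force: 43.9
```

>>> play_rows:
  moves:
    - {"travel": [-0.1,0.05,0.1],"twist": [0,0,0],"claw": 0}
    - {"travel": [0,0,-0.1],"twist": [0,0,0],"claw": 0}
    - {"travel": [0,0,0],"twist": [0,0,0],"claw": 0}
    - {"travel": [0,0,0],"twist": [0,0,0],"claw": 0}

```text
clock: 26.5
ee_pos: [0.3968, -0.3346, 0.0529]
ee_rot: [3.139, 0.001, 1.008]
force: [-1.9, 1.2, 11.8]
grip_width: 0.05
grip_force: 44.7
```

>>> play_rows:
  moves:
    - {"travel": [0,0,0.05],"twist": [0,0,0],"claw": 0}
    - {"travel": [0,0,0],"twist": [0,0,0],"claw": 0.5}
    - {"travel": [0,0,0],"twist": [0,0,0],"claw": 0.5}
    - {"travel": [0,0,0],"twist": [0,0,0],"claw": 0.5}
    - {"travel": [0,0,0],"twist": [0,0,0],"claw": 0.5}
    - {"travel": [0,0,2],"twist": [0,0,0],"claw": 0.5}
    - {"travel": [0,0,4],"twist": [0,0,0],"claw": 0.5}
    - {"travel": [0,0,4.5],"twist": [0,0,0],"claw": 0.5}

```text
clock: 27.3
ee_pos: [0.3952, -0.3323, 0.1563]
ee_rot: [-3.138, -0.002, 1.008]
force: [1.0, -0.7, 0.3]
grip_width: 0.0641
grip_force: 0.0
```

>>> play_rows:
  moves:
    - {"travel": [0.3,4.8,0],"twist": [0,0,0],"claw": 0.5}
    - {"travel": [0.3,4.8,0],"twist": [0,0,0],"claw": 0.5}
    - {"travel": [0.3,4.8,0],"twist": [0,0,0],"claw": 0.5}
    - {"travel": [0.3,4.8,0],"twist": [0,0,0],"claw": 0.5}
    - {"travel": [0.3,4.8,0],"twist": [0,0,0],"claw": 0.5}
    - {"travel": [0.3,4.8,0],"twist": [0,0,0],"claw": 0.5}
    - {"travel": [0.3,4.8,0],"twist": [0,0,0],"claw": 0.5}
    - {"travel": [0.3,4.8,0],"twist": [0,0,0],"claw": 0.5}

```text
clock: 28.1
ee_pos: [0.4198, 0.0525, 0.1567]
ee_rot: [3.141, -0.0, 1.008]
force: [0.5, 0.3, 0.3]
grip_width: 0.0644
grip_force: 0.0
```

Run:
```python
from h import *
t=arm.camera('top');s=arm.camera('scene');cv2.imwrite('pics/top5.png',t);cv2.imwrite('pics/scene5.png',s)
print(arm.state()['ee_pos'])
cv2.imwrite('pics/c11.png',np.hstack([cv2.resize(i,(400,400),interpolation=cv2.INTER_CUBIC) for i in(t[218:298,430:510],s[130:210,380:460])]))
```

```text
[0.41914761 0.05612328 0.15652536]
```

View pics/c11.png

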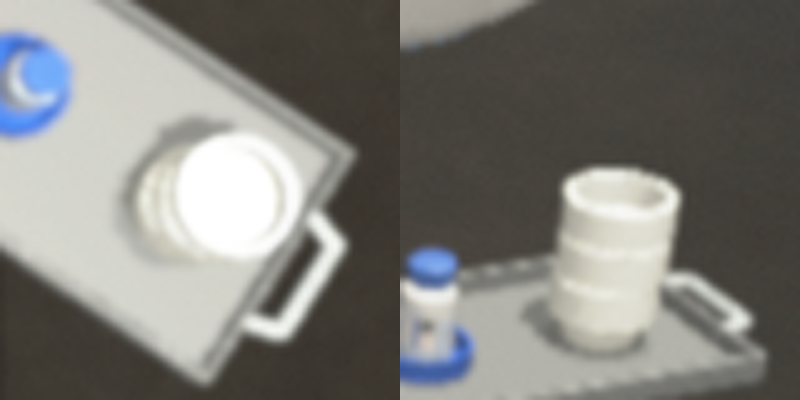

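The three-high stack looks level, with evenly spaced collars (scene half, px (615,260)). I'll check the numbers against plumb, and check that the look-alikes haven't moved, before handing in.

Run:
```python
from h import *
t=cv2.imread('pics/top5.png');s=cv2.imread('pics/scene5.png')
c=arm.calibration('scene');T=np.linalg.inv(c['T'])
def proj(n,p):
    c=arm.calibration(n);q=np.linalg.inv(c['T'])@[*p,1];q=c['camera_matrix']@q[:3];return (q[:2]/q[2]).round(1)
for z in(.037,.057,.077):print('top expect',proj('top',(.397,-.3365,z)),'scene',proj('scene',(.397,-.3365,z)))
print(ray('top',(477.8,257.2),.077),ray('scene',(424,168.5),.077))
print(*blob('top',t,'purple',(289,172),.0435,9),*blob('scene',s,'purple',(243,230),.0435,9),*blob('scene',s,'white',(307,253),.024,24))
```

```text
top expect [470.5 258.5] scene [422.1 184.4]
top expect [473.4 257.5] scene [423.1 176.7]
top expect [476.4 256.5] scene [424.1 168.9]
[ 0.39561352 -0.33947068  0.077     ] [ 0.39815833 -0.33842166  0.077     ]Traceback (most recent call last):
  File "<stdin>", line 8, in <module>
  File "h.py", line 14, in blob
    c=cv2.convexHull(max(cs,key=cv2.contourArea))[:,0]
                     ~~~^^^^^^^^^^^^^^^^^^^^^^^^
ValueError: max() iterable argument is empty
```

The stack matches a plumb, fully nested one: expected px are (476.4,256.5) and (424.1,168.9), measured (477.8,257.2) and (424,168.5). The look-alike check didn't finish, because the purple mask found nothing (probably hidden by the arm). The gripper only passed well above both look-alikes, so I'm handing in.

```bash
python3 -c "
from workcell import arm
print(arm.finish_job())"
```

```text
the job is handed in; nothing more can be done
None
```

I handed the job in at about 28 s with both vials upright in their holders and both round dishes nested on the caddy's dish; the judge returned no verdict, and my last check that the purple vial and square dish hadn't moved did not complete, though the gripper only passed well above them.

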